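Clip the bottle case to its stand and open the safety cap

ROBOT

A 7-joint arm with a two-finger parallel gripper is mounted at the origin on the work surface. World frame = base frame: x ahead of the robot, y to its left, z up, the work surface at z = 0. Lengths are in m, angles in rad, forces in N, time in s.
With the tool pointing down it reaches from about 0.425 to 0.925 m from the base axis. Payload 6.8 kg.
Tool frame: the origin (TCP) lies on the front face of the gripper's body, between the roots of the fingers; the fingertips stand 73 mm ahead of it and the grasp point (between the pads) lies 54 mm ahead of it (tcp_to_tips is the distance from the TCP to the fingertips, in m); z points along the fingers, x is the direction in which the jaws open and shut, and the axes are right-handed (so a half turn about z gives the same grasp; the last joint's range is limited). The gripper opens to 85 mm and grips with 20 to 120 N. Pads are 22 mm wide; open, the fingers measure 114 mm over their backs; the gripper's body (76 mm by 85 mm) begins 54 mm behind the grasp point. The pads swing forward as they close: fully open they stand 13 mm farther back than shut.
Start: joints at [1.037, 0.477, 0.022, 1.555, -0.011, 1.109, -0.083], TCP at [0.279, -0.615, 0.304] pointing down, gripper open.
Joint ranges: [-2.96, 2.96], [-0.34, 2.1], [-1.41, 1.46], [0.24, 2.44], [-1.37, 4.51], [0.17, 1.92], [-2.96, 2.96]. Speed limits (rad/s): [2.39, 2.39, 3.14, 3.14, 3.14, 3.14, 3.14].

INTERFACE

Orientations are given as a unit quaternion [w, x, y, z].
In Python, from station import get_obs, read_camera, hand_in, look_for, silhouettes, tcp_to_tips gives the robot as it stands. The module is installed in compiled form; this text tells all that it offers.
- The arm moves only by the tool apply_moves, never from a script. Its argument "moves" is a list of rows, each a list of 3 entries, a list of its own where there are three numbers: the shift along the tool's x, y, z in units of 25 mm (1.0 is 25 mm), then the turn, a rotation vector about the tool's x, y, z in units of 10 degrees (1.0 is 10 degrees), then the gripper's target within -1 to 1 (fully open at 1, half-way at 0, shut at -1). In form: [[[dx, dy, dz], [rx, ry, rz], jaw], ...]. A call has 1 to 20 rows; each row is the pose to reach, as a shift and turn from the pose commanded when the call began, along the tool's axes at that moment; what a row does not reach only later rows make up. A row lasts 1/8 s, in which the tool goes at most 62.5 mm and 10.7 degrees, less where a joint would pass 70% of its speed; a pose out of reach is approached as far as the arm can. A call with a gripper value outside its range is refused whole. The fingers move at their own pace and stop on an object; "force" is the grip in N (left out, the last holds). Time passes only in rows, so rows that repeat a pose let the fingers close. It gives the time, the measured TCP pose, the force and the opening at its end, in the units of the state.
- get_obs(): the state, without advancing time (a new reading comes with each control period).
- read_camera(name): name is "side" or "top"; returns a dict with "color" (480x640x3 uint8, red, green, blue), "mtx" (3x3 intrinsics, pixels), "eye" and "rotation" of the camera in the world. Camera axes: x right, y up, looking along -z (the intrinsics and any distortion apply to the point x, -y, -z); pixel columns grow to the right and rows downward; lengths in m; the calibration is good to about 2 mm. A picture is of the moment at which its call begins. There is no depth.
- hand_in(): hands the job in, once; it reports no verdict.
Trained networks look in the newest picture that a camera, given by its name, has taken for a name from the list of things; names that differ only in an ending like _2 or _b are one class to them, and where a whole thing is asked for, a point or a joint stands for the part that bears it (a point fixed in the world has none). Each returns a list of dicts, best first, with "conf" (0 to 1); they miss things now and then, are a little off and sometimes report something else, mostly with a low value. They report only what shows in the picture. A call takes as long as a camera call. They do not tell look-alikes from the thing itself.
- look_for(camera, query): "pixel" ([row, column] in pixels, amid what is visible of it).
- silhouettes(camera, query): "mask" (480x640 bool, what is visible of it) and "pixel" ([row, column] in pixels, amid what is visible of it).
The state is a dict: "t": time; "q": joint angles; "joint_vel": joint speeds; "joint_torque": joint torques, N m; "eef_pos": TCP position; "tool_rot": TCP orientation; "contact_force": force on the tool from outside, world axes, zero at the start; "torque": the same for the moment, N m; "gripper_width": opening from 0.0 (shut) to 1.0 (fully open).
Only numpy, scipy, OpenCV 4.12 (cv2) and the standard library are available. Lean on these libraries where they do the work, as an engineer would, in place of code of your own. Each camera call takes 0.05 s, during which the arm holds its last target.

TASK

Open the medicine bottle one-handed: first squeeze the blue spring clip off the free end of the wooden stand's upright board and let it close over the top edges of the board and the plastic case's wall together, at the empty compartment beside the bottle, so that the case cannot swing round with the cap. Then press the white safety cap down as far as it goes, keep it pressed while turning it about a sixth of a turn anticlockwise (seen from above), and lift it straight off. Finish still holding the cap upright in the gripper, some 5 cm clear above the bottle, with the clip still holding the case, the bottle still standing in it, and nothing else on the table disturbed.

Things in the scene. Friction and masses are not known exactly. Their poses are not given: they have to be found in the camera images.
- stand: Heavy wooden stand, fixed: base plate 110 x 250 x 12 mm (origin at the centre of its underside), with an upright board 8 mm thick along part of its robot side, from its -y end for 162 mm; behind the bottle there is no board. x points from the board towards the case (away from the robot at yaw 0), y along the board.
- board_top (a point): Middle (along its 162 mm length) of the top edge of the stand's board, 64 mm above the table; axes as the stand's: x square to the board towards the case, y along the board, z up.
- clip: Blue plastic spring clip, parked astride the board's top edge near the board's -y end: 63 mm tall, 24 mm wide along the board, handles on top splayed to 42 mm, jaws below. Origin at its pivot, parked 8 mm above the board's top edge; the jaws reach 28 mm below the pivot. x: direction in which handles and jaws are squeezed (square to the board), y along the board, z up. 48 g.
- clip_grip (a point): Where to grip the clip: half-way up between its two handles, 20 mm above the pivot, 15 mm below the handle tops, 48 mm above the jaw tips; parked, 28 mm above the board's top edge. Axes as the clip's. Keep fingertips above the pivot or at most a few mm below it.
- clip_jaw (a joint): Opening angle between the clip's halves, rad: 0 parked on the 8 mm board, about 0.1 on board and case wall together, 0.6 squeezed open. The handles yield to 8 to 18 N until they stand parallel against a stop, 24 mm over their outer faces; the jaws then gape 24 mm at the tips and 17 mm at their upper end. Let go, they clamp with 7 N or more.
- clip_spot (a point): On the case: middle of the top edge of the wall that leans on the board, at the empty compartment, where the clip belongs. Wall (2.5 mm) and board (8 mm) touch here; the middle of the pair is 4.3 mm from this point to its -x. The wall's top is 2 mm below the board's. The clip goes here at the height at which it was parked. x away from the board, y along it, z up.
- case: Open pale blue plastic case, 64 (x) x 111.5 (y) x 50 mm, walls 2.5 mm, origin at the centre of its underside, loose and slippery on the stand's base, the -y half of one long wall against the board. A divider 11.75 mm to -y of its centre parts the bottle's compartment (+y, 59 mm square) from an empty one (-y, 59 mm across, 45 mm along y, 47 mm deep). About 120 g.
- bottle: Amber bottle, origin at the centre of its underside: 56 mm square, shoulders 86 to 96 mm up, neck 31 mm wide with three bayonet tabs. Loose in the case with 1.5 mm play on each side; about 260 g. x and y square to its sides, z up.
- bottle_mouth (a point): Centre of the bottle's neck rim, 112 mm above the bottle's underside, hidden under the cap until that is lifted; axes as the bottle's.
- cap_center (a point): Centre of the white ribbed push-and-turn cap, half-way up (14.4 mm above its lower rim): 50 mm wide, 29 mm tall. Best gripped round its upper 12 mm (8 mm above this point). Seated, the lower rim is 103 mm above the bottle's underside. Lugs inside hook under the bottle's tabs. x lies along the bottle's x while locked.
- cap: The same cap, origin at the centre of its lower rim.
- cap_spring (a joint): How far the cap is pushed down on the sprung, rubber-faced disc inside it, m: 0 locked, 0.0045 fully down (about 9 N), -0.004 when off. From 0.0035 on it turns anticlockwise seen from above, stiffly (about 0.25 N m); turned by 0.7 to 1.4 rad (middle 1.05, stop at 1.4) it lifts off. Not pushed down, it is locked and does not turn.
- charger: Slim silver plastic charger, 62 x 120 x 14 mm, lying loose; bystander.
- dish: Terracotta dish, 120 mm wide, 28 mm tall, loose; bystander.
- glasses_case: Closed aluminium reading-glasses case, 60 x 155 x 34 mm, loose; bystander.
- tumbler: Drinking glass, 72 mm wide, 100 mm tall, loose; bystander.
- remote: Dark remote control, 45 x 165 x 17 mm, loose; bystander.
- clock: Small wooden table clock, 40 x 100 x 78 mm, loose; bystander.
- acrylic_box: Clear acrylic box with one drawer and a knob, 150 x 170 x 85 mm, fixed; bystander.
Not all that is in view belongs to the job. There is more than one size of the cap; the job needs the largest. Of the things that look like the clip, the smaller one is meant.

How it is judged:
By the outcome, as a careful person would: the job done as asked, in the order asked, and still so for the second after the job is handed in, while the arm keeps its last pose, push and grip.
It also fails if it takes over 43 s, if anything falls off the work surface, if the arm or the gripper's body presses on something with over 40 N, if the wrist force passes 120 N, or if a joint passes its speed limit or range.

## Working session

There is one attempt and no reset: what is moved stays moved. The work goes in short steps, Python scripts to look and compute and a tool call to move; the robot and the scene stay as the last step left them, time stands still between calls to the robot, and variables do not carry over. Pictures are saved under pics/ and viewed, and the job is handed in when it is done.

Besides the shell and the picture viewer there is one more tool, called after "Request:" by a JSON object that holds its "op" and its "data", one argument or row to a line. apply_moves: Moves the arm, as the interface text tells. Its arguments: {"type":"object","properties":{"moves":{"type":"array"},"force":{"type":"number"}},"required":["moves"]}

```bash
mkdir -p pics; cat > h.py <<'E'
import numpy as np, cv2, json
from station import *
def rays(cam,px):
    # px list of [row,col]
    K=np.array(cam['mtx']);R=np.array(cam['rotation']);
    px=np.atleast_2d(px).astype(float)
    d=np.stack([(px[:,1]-K[0,2])/K[0,0],-(px[:,0]-K[1,2])/K[1,1],-np.ones(len(px))],1)
    return np.array(cam['eye']),d@R.T
def at_z(cam,px,z):
    e,d=rays(cam,px); return e+d*((z-e[2])/d[:,2])[:,None]
def proj(cam,P):
    K=np.array(cam['mtx']);R=np.array(cam['rotation'])
    c=(np.atleast_2d(P)-np.array(cam['eye']))@R
    return np.stack([K[1,2]+K[1,1]*(-c[:,1])/(-c[:,2]),K[0,2]+K[0,0]*c[:,0]/(-c[:,2])],1)
def tri(c1,p1,c2,p2):
    e1,d1=rays(c1,p1);e2,d2=rays(c2,p2);d1=d1[0]/np.linalg.norm(d1[0]);d2=d2[0]/np.linalg.norm(d2[0])
    A=np.stack([d1,-d2],1);s=np.linalg.lstsq(A,e2-e1,rcond=None)[0]
    a=e1+s[0]*d1;b=e2+s[1]*d2
    return (a+b)/2,np.linalg.norm(a-b)
def save(cam,name): cv2.imwrite('pics/'+name,cam['color'][:,:,::-1])
E
python3 - <<'E'
from h import *
o=get_obs()
for k,v in o.items(): print(k,np.round(v,4))
for n in('side','top'):
    c=read_camera(n); save(c,n+'0.png'); print(n,{k:np.round(v,4).tolist() if k!='color' else 0 for k,v in c.items()})
    for q in('clip','cap','stand','case','bottle','board_top','clip_grip','clip_spot','cap_center'):
        print(q,[(np.round(r['pixel'],1).tolist(),round(r['conf'],2)) for r in look_for(n,q)])
print(tcp_to_tips)
E
```

```text
t 0.0
q [ 1.0369  0.4778  0.0223  1.5564 -0.0115  1.1093 -0.0831]
joint_vel [-0.0016  0.0015 -0.      0.0005  0.0008 -0.0011  0.0018]
joint_torque [ 0.00000e+00 -5.96452e+01  1.60760e+00 -2.81193e+01  1.24000e-02
  9.30000e-03  0.00000e+00]
eef_pos [ 0.2786 -0.6143  0.3029]
tool_rot [-4.000e-04  8.406e-01 -5.417e-01 -8.000e-04]
contact_force [0.685  0.2543 0.4087]
torque [-0.0226  0.011   0.0069]
gripper_width 1.0052
side {'color': 0, 'mtx': [[576.6235, 0.0, 318.2256], [0.0, 576.6235, 240.6237], [0.0, 0.0, 1.0]], 'eye': [0.3441, 1.0143, 0.9836], 'rotation': [-0.1132, -0.0568, 0.4193, 0.899]}
clip [([214.9, 376.6], 0.8), ([225.1, 357.1], 0.66), ([247.1, 338.2], 0.55), ([264.2, 333.9], 0.29)]
cap [([323.8, 355.8], 0.58), ([299.3, 381.6], 0.5), ([285.4, 237.3], 0.15)]
stand [([291.7, 329.9], 0.68), ([283.1, 333.6], 0.52)]
case [([281.4, 335.7], 0.95), ([226.9, 358.3], 0.63)]
bottle [([263.5, 338.1], 0.64)]
board_top [([291.9, 331.6], 0.78)]
clip_grip [([214.2, 375.2], 0.82), ([229.6, 360.1], 0.71), ([291.1, 333.3], 0.71)]
clip_spot [([280.4, 336.2], 0.82), ([229.8, 268.2], 0.49)]
cap_center [([238.3, 334.0], 0.8), ([324.1, 355.5], 0.68), ([297.3, 382.3], 0.55)]
top {'color': 0, 'mtx': [[619.7893, 0.0, 325.4559], [0.0, 619.7893, 226.8097], [0.0, 0.0, 1.0]], 'eye': [0.4342, -0.0068, 1.767], 'rotation': [0.7155, 0.0333, -0.0349, -0.6969]}
clip [([261.7, 402.6], 0.72), ([240.3, 327.4], 0.28)]
cap [([266.2, 264.8], 0.68), ([234.1, 310.4], 0.59)]
stand [([231.0, 338.8], 0.57), ([238.5, 327.2], 0.34)]
case [([236.9, 326.2], 0.64), ([247.5, 314.5], 0.16)]
bottle [([244.4, 313.0], 0.7)]
board_top [([233.7, 339.4], 0.92)]
clip_grip [([263.8, 401.8], 0.6)]
clip_spot [([236.9, 328.1], 0.6)]
cap_center [([235.6, 310.3], 0.8), ([264.1, 267.4], 0.62), ([236.4, 326.4], 0.24)]
0.0726
```

```bash
python3 - <<'E'
s=open('h.py').read()
s=s.replace("import numpy as np, cv2, json","import numpy as np, cv2, json\nfrom scipy.spatial.transform import Rotation as Rn\ndef RM(q): q=np.array(q); return Rn.from_quat([q[1],q[2],q[3],q[0]]).as_matrix()").replace("np.array(cam['rotation'])","RM(cam['rotation'])")
open('h.py','w').write(s)
import cv2
for n,(r0,r1,c0,c1) in {'side':(150,350,220,487),'top':(180,300,240,400+20)}.items():
    im=cv2.imread(f'pics/{n}0.png')[r0:r1,c0:c1]
    f=min(800/im.shape[1],600/im.shape[0])
    cv2.imwrite(f'pics/{n}0c.png',cv2.resize(im,None,fx=f,fy=f,interpolation=cv2.INTER_CUBIC))
    print(f)
E
```

```text
2.9962546816479403
4.444444444444445
```

View pics/side0.png

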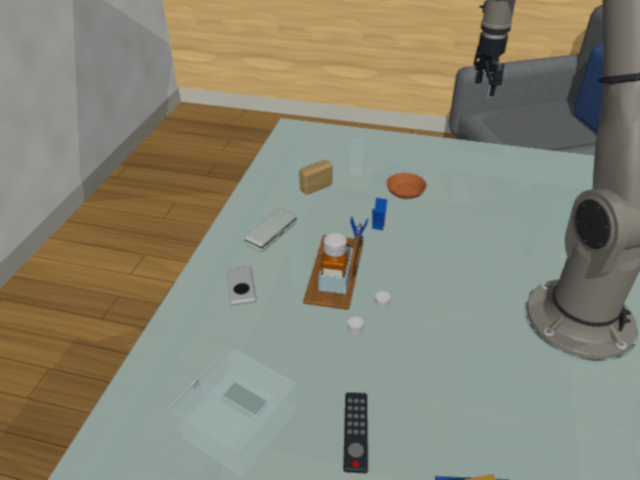

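View pics/top0.png

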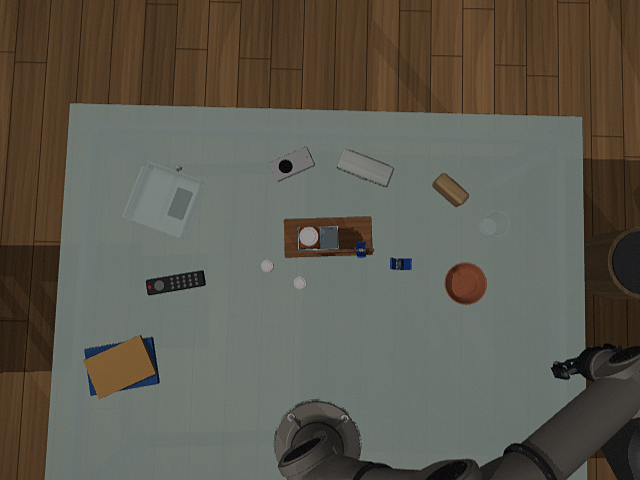

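```bash
ls pics
```

```text
side0.png
side0c.png
top0.png
top0c.png
```

View pics/side0c.png

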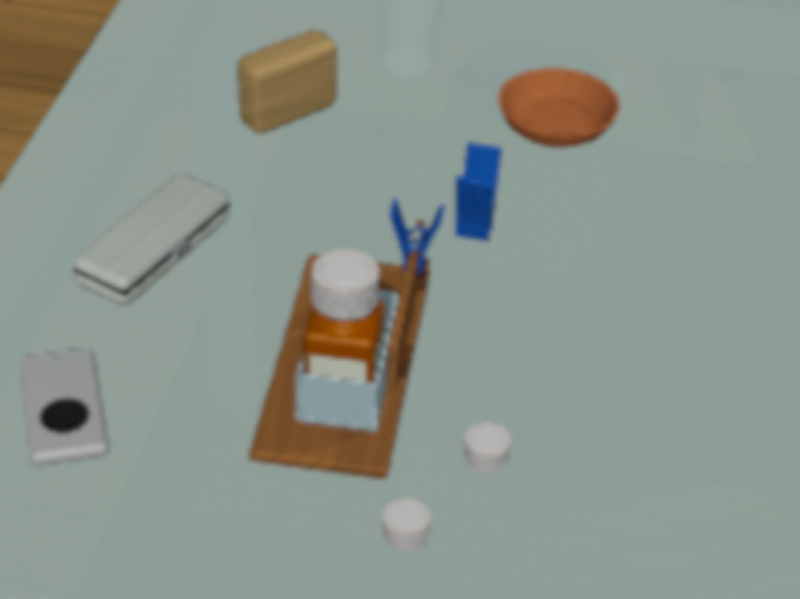

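View pics/top0c.png

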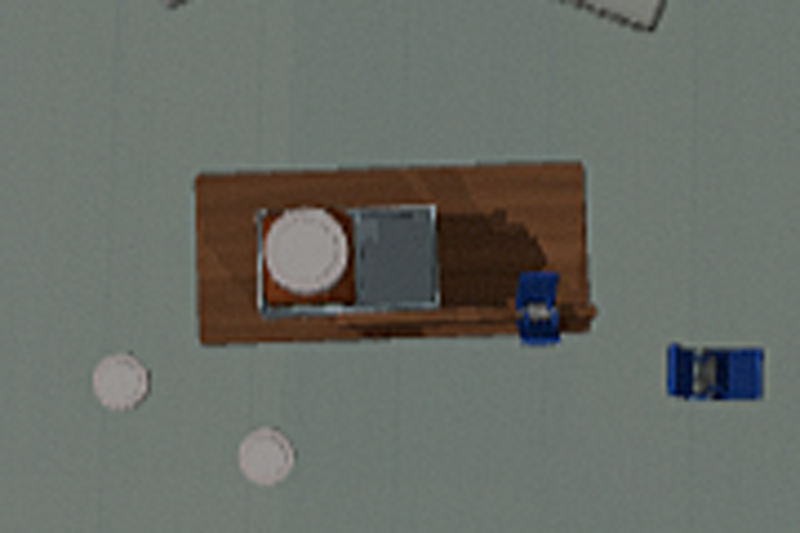

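```bash
python3 - <<'E'
from h import *
c=read_camera('top'); s=read_camera('side')
# initial from top corner pixels (crop coords)
f=4.4444
cr=np.array([[196,175],[584,163],[590,335],[202,344]])
px=np.stack([cr[:,1]/f+180-.4,cr[:,0]/f+240-.4],1)
P=at_z(c,px,0.012); print('top corners',P.round(4).tolist())
f=2.996
cs=np.array([[308,255],[430,262],[386,474],[251,459]])
ps=np.stack([cs[:,1]/f+150-.4,cs[:,0]/f+220-.4],1)
print('side corners',at_z(s,ps,0.012).round(4).tolist())
for n in('clip','cap','case','stand','bottle'):
  for k in('top','side'):
    for r in silhouettes(k,n):
      m=r['mask'];ys,xs=np.where(m); print(n,k,round(r['conf'],2),m.sum(),ys.min(),ys.max(),xs.min(),xs.max(),np.round(r['pixel'],1))
im=c['color'][200:280,270:390]; cv2.imwrite('pics/topz.png',cv2.resize(im[:,:,::-1],(800,533),interpolation=cv2.INTER_CUBIC))
im=s['color'][205:325,295:395]; cv2.imwrite('pics/sidez.png',cv2.resize(im[:,:,::-1],(500,600),interpolation=cv2.INTER_CUBIC))
E
```

```text
top corners [[0.6233, 0.1111, 0.012], [0.6377, -0.1373, 0.012], [0.5274, -0.1432, 0.012], [0.5152, 0.1038, 0.012]]
side corners [[0.6377, -0.134, 0.012], [0.5309, -0.1506, 0.012], [0.5143, 0.1089, 0.012], [0.6192, 0.119, 0.012]]
clip top 0.62 236 258 269 390 411 [264.5 399.6]
clip side 0.92 433 198 230 371 387 [215.7 375.5]
clip side 0.75 161 218 234 350 367 [223.6 354.7]
cap top 0.66 133 259 271 261 273 [264.9 268.3]
cap top 0.62 288 227 245 300 318 [237.9 310. ]
cap side 0.77 467 232 256 324 347 [245.2 336.6]
cap side 0.67 232 316 333 348 363 [322.4 355.8]
cap side 0.66 218 291 307 375 390 [300.3 379.8]
case top 0.96 454 226 250 299 337 [235.2 328.3]
case side 0.75 549 247 293 319 352 [281.2 335.3]
case side 0.61 458 233 255 323 346 [242.  334.9]
stand top 0.69 123 241 256 356 365 [250.9 359.4]
stand top 0.55 2371 216 257 284 373 [232.8 337.2]
stand side 0.56 1671 235 309 304 362 [289.3 330.7]
bottle top 0.63 103 228 248 299 319 [246.1 312.6]
bottle side 0.89 553 251 277 322 348 [263.3 339.1]
```

View pics/topz.png

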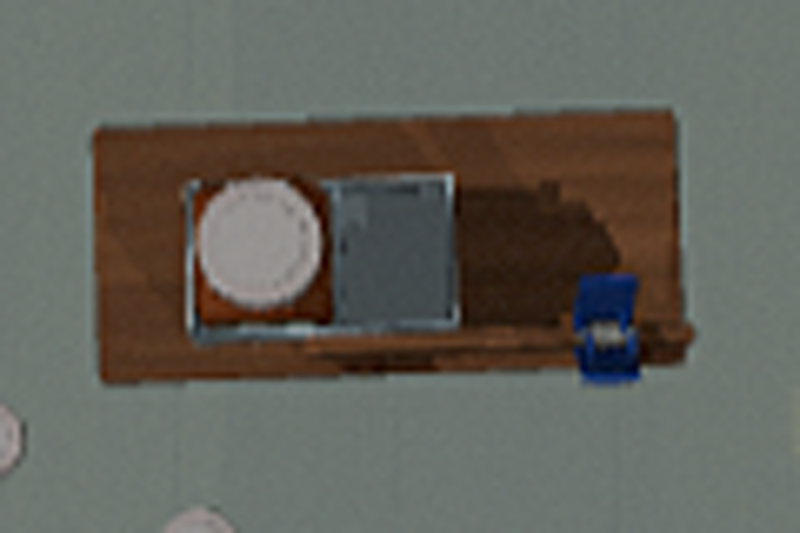

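View pics/sidez.png

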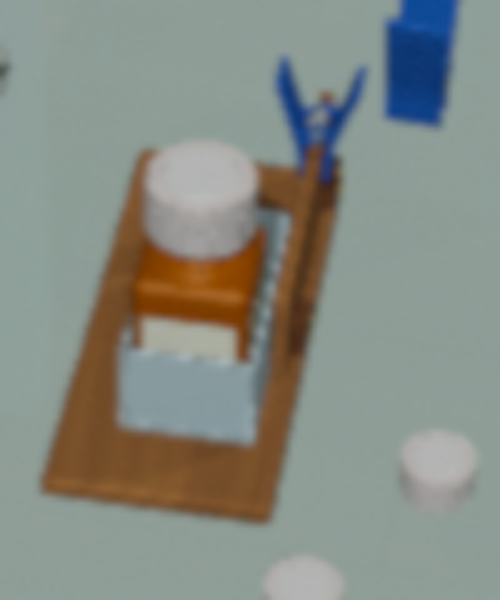

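```bash
cat > fit.py <<'E'
from h import *
from scipy.optimize import least_squares
T=lambda a:np.array([[y/6.6667+200-.42,x/6.6667+270-.42] for x,y in a])
S=lambda a:np.array([[y/5+205-.4,x/5+295-.4] for x,y in a])
def stand2w(p,L):
    c,s=np.cos(p[2]),np.sin(p[2]); L=np.atleast_2d(L)
    return np.stack([p[0]+c*L[:,0]-s*L[:,1],p[1]+s*L[:,0]+c*L[:,1],L[:,2]],1)
E
cat > a.py <<'E'
from fit import *
c=read_camera('top'); s=read_camera('side')
corn=[[.055,.125,.012],[.055,-.125,.012],[-.055,-.125,.012],[-.055,.125,.012]]
tp=T([(95,128),(676,110),(686,362),(102,382)])
sp=S([(147,151),(340,163),(270,517),(43,488)])
sc=[[.055,-.125,.012],[-.055,-.125,.012],[-.055,.125,.012],[.055,.125,.012]]
def r(p,w=1):
    out=[]
    out.append((proj(c,stand2w(p,corn))-tp)[[0,1,3]].ravel())
    out.append((proj(s,stand2w(p,sc))-sp)[[0,2,3]].ravel())
    return np.concatenate(out)
for name,f in(('both',r),('top',lambda p:r(p)[:6]),('side',lambda p:r(p)[6:])):
    q=least_squares(f,[.576,-.016,.055]); print(name,q.x.round(4),np.round(q.fun,2))
p=least_squares(r,[.576,-.016,.055]).x
def ov(cam,off,f,size,fn,segs):
    r0,c0=off; im=cv2.resize(cam['color'][r0:r0+size[0],c0:c0+size[1],::-1],None,fx=f,fy=f,interpolation=cv2.INTER_CUBIC)
    for seg,col in segs:
        u=proj(cam,stand2w(p,seg)); pts=np.stack([(u[:,1]-c0+.5)*f,(u[:,0]-r0+.5)*f],1).round().astype(int)
        cv2.polylines(im,[pts.reshape(-1,1,2)],True,col,1)
    cv2.imwrite('pics/'+fn,im)
bt=[[-.055,-.125,.064],[-.047,-.125,.064],[-.047,.037,.064],[-.055,.037,.064]]
bb=[[x,y,.012] for x,y,_ in bt]
yc=.034
cs=lambda z,y0=yc:[[-.047,y0-.05575,z],[.017,y0-.05575,z],[.017,y0+.05575,z],[-.047,y0+.05575,z]]
segs=[(corn,(0,255,0)),(bt,(0,0,255)),(cs(.062),(255,0,255))]
ov(c,(200,270),6.6667,(80,120),'topo.png',segs); ov(s,(205,295),5,(120,100),'sideo.png',segs)
E
python3 a.py
```

```text
both [ 0.5747 -0.0148  0.0519] [ 0.23 -0.75  0.72 -0.17  0.76 -1.05 -0.65 -0.77 -0.64  0.4  -1.52 -0.74]
top [ 0.5766 -0.0167  0.0568] [-0.19 -0.15 -0.13  0.41  0.32 -0.26]
side [ 0.5729 -0.0118  0.0472] [ 0.11 -0.13  0.45  0.64 -0.6  -0.54]
```

View pics/topo.png

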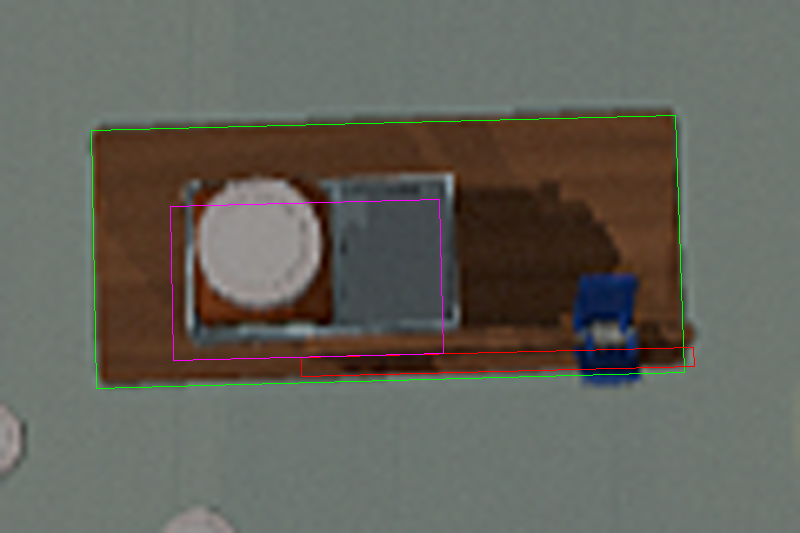

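View pics/sideo.png

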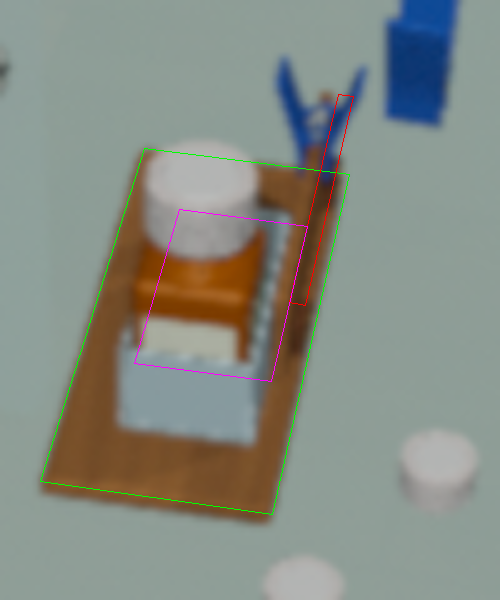

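```bash
cat > b.py <<'E'
from fit import *
from scipy.ndimage import map_coordinates
c=read_camera('top'); s=read_camera('side')
np.save('ctop.npy',c,allow_pickle=True);np.save('cside.npy',s,allow_pickle=True)
def chan(cam): # redness: wood vs teal
    I=cam['color'].astype(float); return I[:,:,0]-I[:,:,2]
def edgepts(cam,p,A,B,t0=.08,t1=.92,n=40,half=4):
    I=chan(cam); pts=[]
    u=proj(cam,stand2w(p,[A,B])); d=u[1]-u[0]; d/=np.linalg.norm(d); nr=np.array([-d[1],d[0]])
    for t in np.linspace(t0,t1,n):
        o=u[0]*(1-t)+u[1]*t; k=np.arange(-half,half+.01,.25)
        q=o[:,None]+nr[:,None]*k; v=map_coordinates(I,q,order=1); 
        lo,hi=v[:4].mean(),v[-4:].mean()
        g=np.abs(np.gradient(np.convolve(v,np.ones(3)/3,'same')))[3:-3]; kk=k[3:-3]
        if abs(hi-lo)<25: continue
        m=(lo+hi)/2; sg=np.sign(v-m); z=np.where(sg[1:]!=sg[:-1])[0]
        if len(z)!=1: continue
        i=z[0]; pts.append(k[i]+(m-v[i])/(v[i+1]-v[i])*.25)
    return np.array(pts)
x,y=.055,.125
E={'top':[((x,-y,.012),(x,y,.012),.05,.95),((x,-y,.012),(-x,-y,.012),.1,.6),((-x,y,.0),(x,y,.0),.1,.9),((-x,y,.0),(-x,-y,.0),.05,.75)],
   'side':[((x,y,.012),(x,-y,.012),.05,.95),((x,-y,.012),(-x,-y,.012),.02,.6),((-x,y,0),(-x,-y,0),.05,.6),((-x,y,0),(x,y,0),.05,.95)]}
def run(p,cams):
    for it in range(6):
        def res(pp,store=[]):
            out=[]
            for cam,(A,B,_,_),off in store:
                u0=proj(cam,stand2w(p,[A,B]));u1=proj(cam,stand2w(pp,[A,B]))
                d=u0[1]-u0[0];d/=np.linalg.norm(d);nr=np.array([-d[1],d[0]])
                for w in(.15,.85): out.append(((u1[0]-u0[0])*(1-w)+(u1[1]-u0[1])*w)@nr-(np.polyval(off,w)))
            return np.array(out)
        store=[]
        for nm in cams:
            cam={'top':c,'side':s}[nm]
            for e in E[nm]:
                k=edgepts(cam,p,*e)
                if len(k)<8: print('few',nm,e[:2],len(k)); continue
                k2=k[np.abs(k-np.median(k))<.7]
                store.append((cam,e,[np.median(k2)]))
        p=least_squares(lambda q:res(q,store),p).x
    print(cams,p.round(4),'res',[np.round(np.median(x[2]),2) for x in store])
    return p
p0=np.array([.5755,-.0155,.054])
for cams in(['top'],['side'],['top','side']): run(p0,cams)
E
python3 b.py
```

```text
['top'] [ 0.5766 -0.0145  0.054 ] res [np.float64(0.29), np.float64(-0.09), np.float64(-0.09), np.float64(0.29)]
few side ((0.055, -0.125, 0.012), (-0.055, -0.125, 0.012)) 7
['side'] [ 0.5763 -0.0179  0.0543] res [np.float64(-0.76), np.float64(-0.73), np.float64(0.74), np.float64(-0.56)]
few side ((0.055, -0.125, 0.012), (-0.055, -0.125, 0.012)) 7
few side ((0.055, -0.125, 0.012), (-0.055, -0.125, 0.012)) 7
few side ((0.055, -0.125, 0.012), (-0.055, -0.125, 0.012)) 7
few side ((0.055, -0.125, 0.012), (-0.055, -0.125, 0.012)) 7
few side ((0.055, -0.125, 0.012), (-0.055, -0.125, 0.012)) 7
few side ((0.055, -0.125, 0.012), (-0.055, -0.125, 0.012)) 7
['top', 'side'] [ 0.5764 -0.016   0.055 ] res [np.float64(0.2), np.float64(-0.62), np.float64(0.42), np.float64(0.42), np.float64(-0.84), np.float64(0.64), np.float64(-1.16)]
```

```bash
cat > a2.py <<'E'
from fit import *
import sys
c=np.load('ctop.npy',allow_pickle=True).item(); s=np.load('cside.npy',allow_pickle=True).item()
p=[.5765,-.0155,.0545]
def ov(cam,off,f,size,fn,segs):
    r0,c0=off; im=cv2.resize(cam['color'][r0:r0+size[0],c0:c0+size[1],::-1],None,fx=f,fy=f,interpolation=cv2.INTER_CUBIC)
    for seg,col in segs:
        u=proj(cam,stand2w(p,seg)); pts=np.stack([(u[:,1]-c0+.5)*f,(u[:,0]-r0+.5)*f],1).round().astype(int)
        cv2.polylines(im,[pts.reshape(-1,1,2)],True,col,1)
    cv2.imwrite('pics/'+fn,im)
bx=float(sys.argv[1]); yc=float(sys.argv[2])  # board inner face x, case centre y
x,y=.055,.125
base=[[x,y,.012],[x,-y,.012],[-x,-y,.012],[-x,y,.012]]
bt=[[bx-.008,-.125,.064],[bx,-.125,.064],[bx,.037,.064],[bx-.008,.037,.064]]
cs=lambda z:[[bx,yc-.05575,z],[bx+.064,yc-.05575,z],[bx+.064,yc+.05575,z],[bx,yc+.05575,z]]
cb=[bx+.032,yc+.02]
cc=lambda z:[[cb[0]+.025*np.cos(a),cb[1]+.025*np.sin(a),z] for a in np.linspace(0,6.28,40)]
cy=float(sys.argv[3]); bm=bx-.004
cl=[[bm-.021,cy-.012,.107],[bm+.021,cy-.012,.107],[bm+.021,cy+.012,.107],[bm-.021,cy+.012,.107]]
segs=[(base,(0,255,0)),(bt,(0,0,255)),(cs(.062),(255,0,255)),(cc(.1465),(0,255,255)),(cl,(255,255,255))]
ov(c,(200,275),8,(68,100),'topo%s.png'%sys.argv[4],segs); ov(s,(205,295),5.5,(108,100),'sideo%s.png'%sys.argv[4],segs)
E
python3 a2.py -.039 .028 -.089 1
```

```text
(no output)
```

View pics/topo1.png

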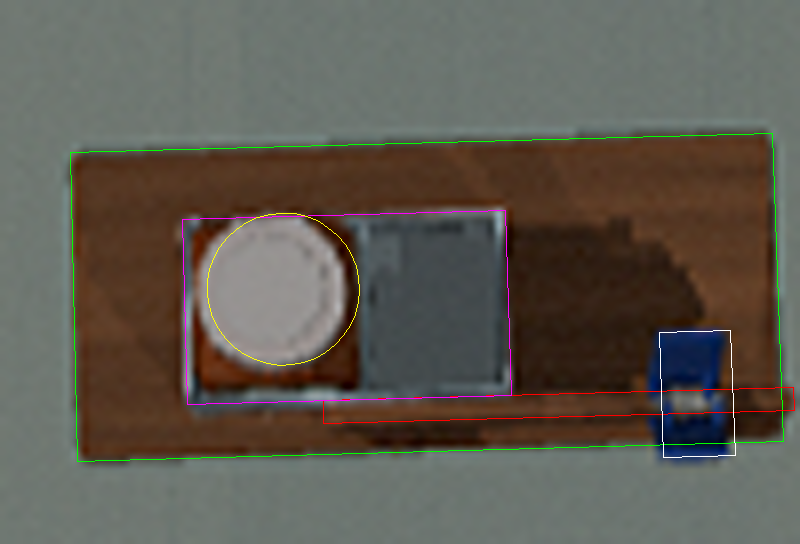

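View pics/sideo1.png

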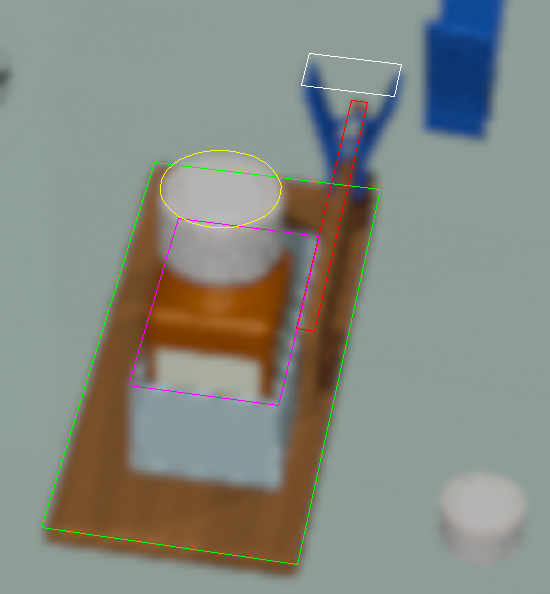

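```bash
python3 - <<'E'
from h import *
s=np.load('cside.npy',allow_pickle=True).item()
im=s['color'][210:280,325:375,::-1]; im=cv2.resize(im,None,fx=8.5,fy=8.5,interpolation=cv2.INTER_LANCZOS4); cv2.imwrite('pics/sz2.png',cv2.convertScaleAbs(im,alpha=1.3))
E
```

```text
(no output)
```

View pics/sz2.png

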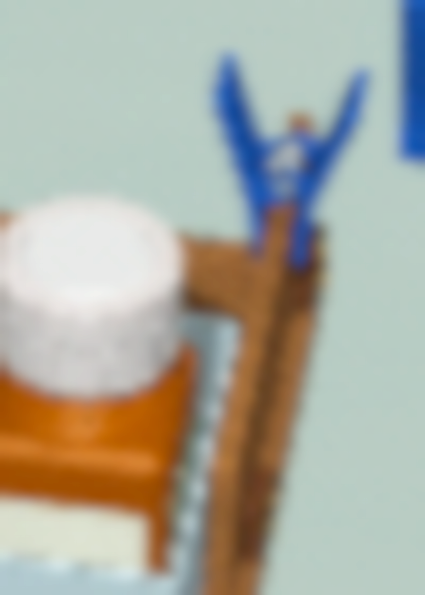

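```bash
cat > plan.py <<'E'
from fit import *
P=[.5765,-.0155,.0545]
def pose(Lg,ang,tilt=0):
    """grasp point in stand frame, tool x angle in stand frame(deg), tilt deg: body leans to stand -y"""
    yaw=P[2]+np.radians(ang)
    x=np.array([np.cos(yaw),np.sin(yaw),0]); z=np.array([0,0,-1.]); y=np.cross(z,x)
    R=np.stack([x,y,z],1)
    sx=np.array([np.cos(P[2]),np.sin(P[2]),0])
    R=Rn.from_rotvec(sx*np.radians(tilt)).as_matrix()@R
    g=stand2w(P,Lg)[0]
    return g-R[:,2]*.054,R
def delta(frm,to):
    p0,R0=frm;p1,R1=to
    return (R0.T@(p1-p0)/.025).round(3),(np.degrees(Rn.from_matrix(R0.T@R1).as_rotvec())/10).round(3)
def cur():
    o=get_obs(); return np.array(o['eef_pos']),RM(o['tool_rot'])
E
python3 - <<'E'
from plan import *
a=pose([-.0435,-.0845,.095+.06],0,15)
print(a[0],a[1][:,2],delta(cur(),a))
b=pose([-.0435,-.0845,.095],0,15); print(delta(a,b), b[0])
E
```

```text
[ 0.53842888 -0.11619959  0.20715999] [-0.01409866  0.25843476 -0.96592583] (array([-13.872, -17.693,   3.87 ]), array([ 1.315, -0.9  , -6.831]))
(array([-0.   ,  0.621,  2.318]), array([0., 0., 0.])) [ 0.53842888 -0.11619959  0.14715999]
```

Request:
{"op": "apply_moves", "data": {
  "moves": [
    [[-13.87,-17.69,1.0],[1.315,-0.9,-6.83],1],
    [[-13.87,-17.69,1.0],[1.315,-0.9,-6.83],1],
    [[-13.87,-17.69,1.0],[1.315,-0.9,-6.83],1],
    [[-13.87,-17.69,1.0],[1.315,-0.9,-6.83],1],
    [[-13.87,-17.69,1.0],[1.315,-0.9,-6.83],1],
    [[-13.87,-17.69,1.0],[1.315,-0.9,-6.83],1],
    [[-13.87,-17.69,1.0],[1.315,-0.9,-6.83],1],
    [[-13.87,-17.69,1.0],[1.315,-0.9,-6.83],1],
    [[-13.87,-17.69,1.0],[1.315,-0.9,-6.83],1],
    [[-13.87,-17.69,1.0],[1.315,-0.9,-6.83],1],
    [[-13.87,-17.69,3.87],[1.315,-0.9,-6.83],0.5],
    [[-13.87,-17.69,3.87],[1.315,-0.9,-6.83],0.5],
    [[-13.87,-17.69,3.87],[1.315,-0.9,-6.83],0.5],
    [[-13.87,-17.69,3.87],[1.315,-0.9,-6.83],0.5]
  ],
  "force": 40
}}

```text
t: 3.55
eef_pos: [0.5394, -0.1168, 0.2091]
tool_rot: [-0.13, 0.991, 0.027, -0.002]
contact_force: [0.4, -0.5, -0.1]
gripper_width: 0.749
```

```bash
python3 - <<'E'
from plan import *
a=pose([-.0435,-.0845,.095+.06],0,15)
o=get_obs(); print(o['t'],o['gripper_width'],np.round(o['q'],3),np.round(o['contact_force'],2))
print(cur()[0]-a[0],delta(cur(),a))
c=read_camera('top');s=read_camera('side');save(c,'t1.png');save(s,'s1.png')
np.save('ctop1.npy',c,allow_pickle=True);np.save('cside1.npy',s,allow_pickle=True)
p,R=cur()
for k in(0,.054,.073): print(k,proj(c,p+R[:,2]*k),proj(s,p+R[:,2]*k))
cv2.imwrite('pics/t1c.png',cv2.resize(c['color'][200:280,290:410,::-1],None,fx=6.6,fy=6.6,interpolation=cv2.INTER_CUBIC))
cv2.imwrite('pics/s1c.png',cv2.resize(s['color'][150:290,295:415,::-1],None,fx=4.2,fy=4.2,interpolation=cv2.INTER_CUBIC))
E
```

```text
3.55 0.7492766192278016 [ 0.584  0.472 -0.473  1.873 -0.061  0.894  0.244] [ 0.41 -0.53 -0.07]
[ 0.00098491 -0.00061873  0.00191263] (array([-0.038, -0.006,  0.081]), array([ 0.005, -0.016, -0.002]))
0 [[246.01413731 368.06003284]] [[181.61464757 360.45440679]]
0.054 [[247.42041089 361.27353127]] [[202.71669327 358.71545635]]
0.073 [[247.89394423 358.98831823]] [[209.9767464  358.11717916]]
```

View pics/t1c.png

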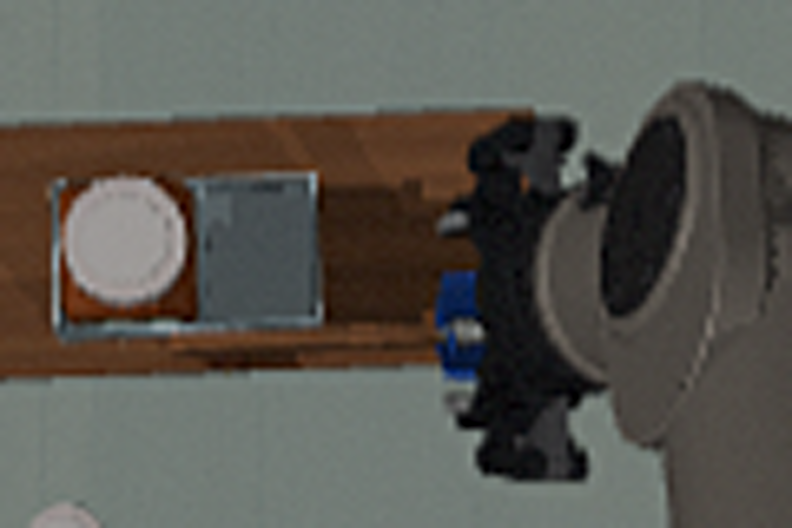

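View pics/s1c.png

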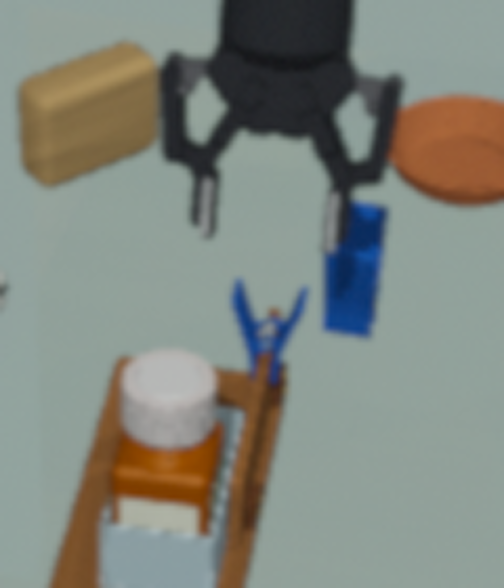

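```bash
python3 - <<'E'
from plan import *
c=np.load('ctop.npy',allow_pickle=True).item(); s=np.load('cside.npy',allow_pickle=True).item()
def blue(cam,r0,r1,c0,c1):
    I=cam['color'][r0:r1,c0:c1].astype(int); m=(I[:,:,2]-I[:,:,0]>50)&(I[:,:,2]-I[:,:,1]>40)
    y,x=np.where(m); print('n',m.sum(),'rows',y.min()+r0,y.max()+r0,'cols',x.min()+c0,x.max()+c0); return m
m=blue(c,235,262,350,372); print(m.sum(0),m.sum(1))
m=blue(s,212,245,345,370); print(m.sum(0),m.sum(1))
def inv(W):
    d=np.array(W)[:,:2]-P[:2]; cc,ss=np.cos(P[2]),np.sin(P[2]); return np.stack([d[:,0]*cc+d[:,1]*ss,-d[:,0]*ss+d[:,1]*cc],1).round(4)
# predicted extents
for cy in(-.0845,):
    for cx in(-.0435,):
        for cam in(c,s):
            print(proj(cam,stand2w(P,[[cx+a,cy+b,.107] for a in(-.021,.021) for b in(-.012,.012)])).round(1).tolist())
print('tip side L/R',inv(at_z(s,[[217,351.7],[218.8,367.9]],.107)))
E
```

```text
n 50 rows 241 256 cols 356 365
[0 0 0 0 0 0 3 5 8 6 4 4 3 7 9 1 0 0 0 0 0 0] [0 0 0 0 0 0 5 8 5 3 3 4 3 2 1 1 2 3 1 0 1 8 0 0 0 0 0]
n 88 rows 218 240 cols 351 366
[ 0  0  0  0  0  0  7  9  9  9 11  5  1  0  0 12  8  5  3  2  3  4  0  0
  0] [0 0 0 0 0 0 1 2 2 3 4 5 5 4 7 9 6 6 7 6 5 6 2 2 2 1 1 1 1 0 0 0 0]
[[256.7, 364.7], [256.9, 355.7], [241.0, 364.1], [241.3, 355.2]]
[[217.2, 367.4], [223.1, 366.1], [215.3, 350.7], [221.1, 349.2]]
tip side L/R [[-0.0261 -0.09  ]
 [-0.0666 -0.0903]]
```

Request:
{"op": "apply_moves", "data": {
  "moves": [
    [[-0.02,0.31,1.16],[0,0,0],0.5],
    [[-0.02,0.62,2.32],[0,0,0],0.4],
    [[-0.02,0.62,2.32],[0,0,0],0.4],
    [[-0.02,0.62,2.32],[0,0,0],0.4]
  ],
  "force": 40
}}

```text
t: 4.15
eef_pos: [0.5388, -0.1164, 0.1486]
tool_rot: [-0.13, 0.991, 0.027, -0.003]
contact_force: [0.5, -0.8, 0.4]
gripper_width: 0.701
```

```bash
python3 - <<'E'
from plan import *
b=pose([-.044,-.0845,.095],0,15); print(delta(cur(),b),get_obs()['contact_force'])
c=read_camera('top');s=read_camera('side')
cv2.imwrite('pics/s2c.png',cv2.resize(s['color'][170:270,305:405,::-1],None,fx=6,fy=6,interpolation=cv2.INTER_CUBIC))
E
```

```text
(array([-0.033,  0.008,  0.057]), array([ 0.003, -0.011,  0.001])) [ 0.503419   -0.78159156  0.36284606]
```

View pics/s2c.png

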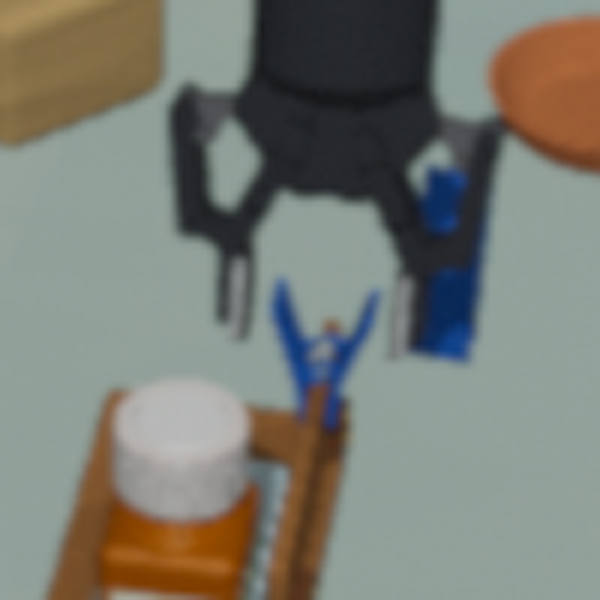

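Request:
{"op": "apply_moves", "data": {
  "moves": [
    [[-0.08,0,0.04],[0,0,0],-1],
    [[-0.08,0,0.04],[0,0,0],-1],
    [[-0.08,0,0.04],[0,0,0],-1],
    [[-0.08,0,0.04],[0,0,0],-1],
    [[-0.08,0,0.04],[0,0,0],-1],
    [[-0.08,0,0.04],[0,0,0],-1],
    [[-0.08,0,0.04],[0,0,0],-1],
    [[-0.08,0,0.04],[0,0,0],-1]
  ],
  "force": 40
}}

```text
t: 5.25
eef_pos: [0.5375, -0.1161, 0.1482]
tool_rot: [-0.13, 0.991, 0.027, -0.002]
contact_force: [-0.4, -1.0, 12.1]
gripper_width: 0.27
```

```bash
python3 - <<'E'
from plan import *
o=get_obs();print(o['contact_force'],o['gripper_width'],cur()[0])
c=read_camera('top');s=read_camera('side')
cv2.imwrite('pics/s3c.png',cv2.resize(s['color'][170:270,305:405,::-1],None,fx=6,fy=6,interpolation=cv2.INTER_CUBIC))
E
```

```text
[-0.37569548 -1.04024521 12.09454073] 0.27009628105109923 [ 0.53746484 -0.11611526  0.14823702]
```

View pics/s3c.png

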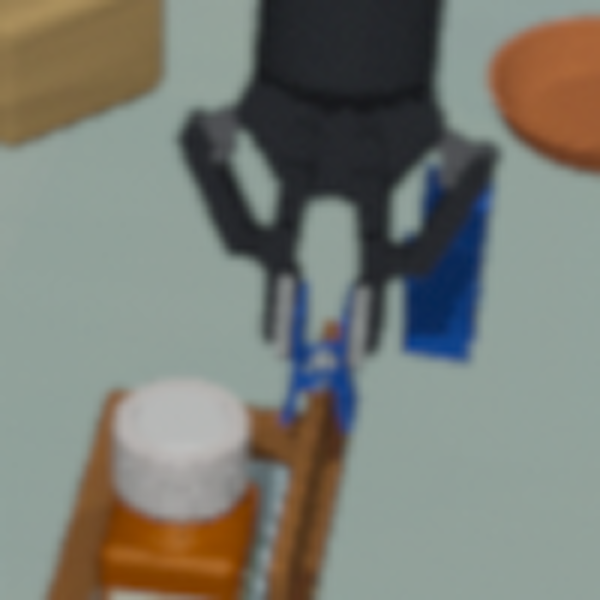

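```bash
python3 - <<'E'
from plan import *
c=np.load('ctop.npy',allow_pickle=True).item()
d=at_z(c,[[237.5,275+432/8-.5],[248,275+510/8-.5],[249,275+186/8-.5]],.062)[:,:2]-P[:2]; cc,ss=np.cos(P[2]),np.sin(P[2]); print(np.stack([d[:,0]*cc+d[:,1]*ss,-d[:,0]*ss+d[:,1]*cc],1).round(4))
a=pose([-.044,-.0845,.095],0,15)
for q in([-.044,-.0845,.131],[-.0427,-.0035,.131],[-.0427,-.0035,.095]): print(delta(a,pose(q,0,15)))
E
```

```text
[[-0.0068 -0.0016]
 [-0.0365 -0.0276]
 [-0.0361  0.084 ]]
(array([ 0.   , -0.373, -1.391]), array([0., 0., 0.]))
(array([ 0.052, -3.502, -0.552]), array([0., 0., 0.]))
(array([ 0.052, -3.13 ,  0.839]), array([0., 0., 0.]))
```

Request:
{"op": "apply_moves", "data": {
  "moves": [
    [[0,-0.19,-0.7],[0,0,0],-1],
    [[0,-0.37,-1.39],[0,0,0],-1],
    [[0,-0.37,-1.39],[0,0,0],-1],
    [[0.02,-1.4,-1.11],[0,0,0],-1],
    [[0.05,-2.45,-0.83],[0,0,0],-1],
    [[0.05,-3.5,-0.55],[0,0,0],-1],
    [[0.05,-3.5,-0.55],[0,0,0],-1],
    [[0.05,-3.5,-0.55],[0,0,0],-1]
  ],
  "force": 40
}}

```text
t: 6.35
eef_pos: [0.5326, -0.0361, 0.1818]
tool_rot: [-0.13, 0.991, 0.027, -0.004]
contact_force: [-0.9, -0.3, -0.8]
gripper_width: 0.269
```

```bash
python3 - <<'E'
from plan import *
o=get_obs();print(o['contact_force'],o['gripper_width'],cur()[0])
print(delta(cur(),pose([-.0427,-.0035,.131],0,15)))
c=read_camera('top');s=read_camera('side')
cv2.imwrite('pics/s4c.png',cv2.resize(s['color'][180:300,285:385,::-1],None,fx=5,fy=5,interpolation=cv2.INTER_CUBIC))
cv2.imwrite('pics/t4c.png',cv2.resize(c['color'][200:280,290:410,::-1],None,fx=6.6,fy=6.6,interpolation=cv2.INTER_CUBIC))
E
```

```text
[-0.86118919 -0.25513503 -0.81863506] 0.2693285543751781 [ 0.53260072 -0.03609158  0.18181647]
(array([ 0.09 , -0.041, -0.045]), array([ 0.003,  0.002, -0.005]))
```

View pics/s4c.png

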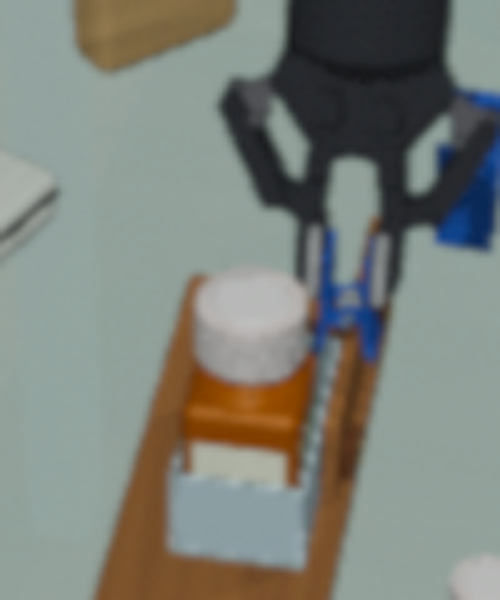

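View pics/t4c.png

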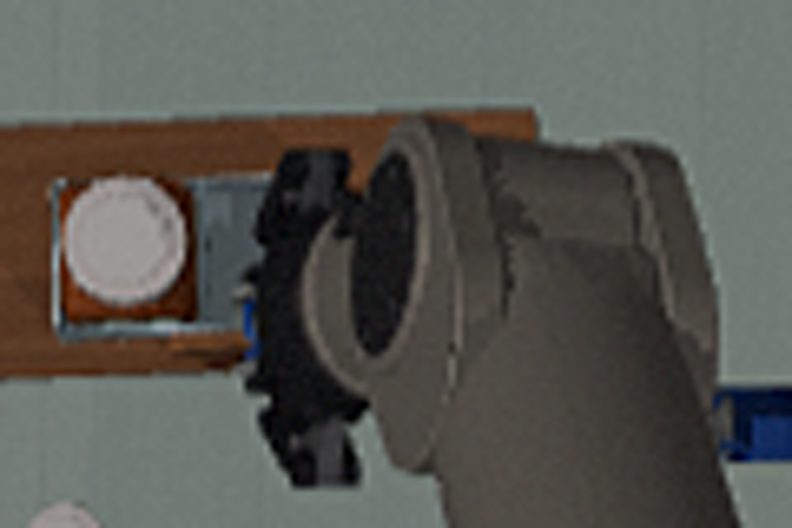

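```bash
python3 - <<'E'
from plan import *
s=np.load('cside.npy',allow_pickle=True).item()
def inv(W):
    d=np.array(W)[:,:2]-P[:2]; cc,ss=np.cos(P[2]),np.sin(P[2]); return np.stack([d[:,0]*cc+d[:,1]*ss,-d[:,0]*ss+d[:,1]*cc],1).round(4)
print('jaw tips',inv(at_z(s,[[180+352/5,285+318/5-.4],[180+358/5,285+372/5-.4]],.08)))
# board edge at sz2 zoom row 400: x225..262
print('board',inv(at_z(s,[[210+400/8.5-.4,325+225/8.5-.4],[210+400/8.5-.4,325+262/8.5-.4]],.064)))
print(proj(s,stand2w(P,[[-.0475,0,.064],[-.0395,0,.064]])))
E
```

```text
jaw tips [[-0.0335  0.0061]
 [-0.0594  0.0056]]
board [[-0.0414  0.0092]
 [-0.0516  0.0072]]
[[254.49832006 354.17581879]
 [254.08299862 350.89781888]]
```

Request:
{"op": "apply_moves", "data": {
  "moves": [
    [[0.065,0,0],[0,0,0],-1],
    [[0.065,0.12,0.45],[0,0,0],-1],
    [[0.065,0.24,0.9],[0,0,0],-1],
    [[0.065,0.36,1.35],[0,0,0],-1],
    [[0.065,0.36,1.35],[0,0,0],-1],
    [[0.065,0.36,1.35],[0,0,0],-1]
  ],
  "force": 40
}}

```text
t: 7.2
eef_pos: [0.5347, -0.0347, 0.1471]
tool_rot: [-0.131, 0.991, 0.027, -0.003]
contact_force: [-0.7, 0.1, 5.7]
gripper_width: 0.273
```

```bash
python3 - <<'E'
from plan import *
o=get_obs();print(o['contact_force'],o['gripper_width'],cur()[0])
print(delta(cur(),pose([-.0427,-.0035,.095],0,15)))
c=read_camera('top');s=read_camera('side')
cv2.imwrite('pics/s5c.png',cv2.resize(s['color'][180:280,300:380,::-1],None,fx=6,fy=6,interpolation=cv2.INTER_CUBIC))
cv2.imwrite('pics/t5c.png',cv2.resize(c['color'][200:280,290:410,::-1],None,fx=6.6,fy=6.6,interpolation=cv2.INTER_CUBIC))
E
```

```text
[-0.70433849  0.0861023   5.65594882] 0.2725943783225342 [ 0.53469294 -0.03474318  0.14711973]
(array([ 0.004,  0.02 , -0.007]), array([-0.003, -0.002, -0.   ]))
```

View pics/s5c.png

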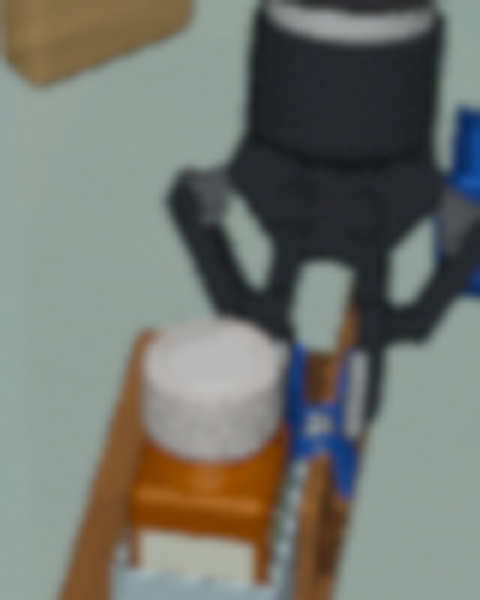

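Request:
{"op": "apply_moves", "data": {
  "moves": [
    [[0,0,0],[0,0,0],0.3],
    [[0,0,0],[0,0,0],0.3],
    [[0,0,0],[0,0,0],0.3],
    [[0,0,0],[0,0,0],0.3],
    [[0,0,-1.0],[0,0,0],0.3],
    [[0,0,-2.5],[0,0,0],0.4],
    [[0,0,-4.0],[0,0,0],0.4],
    [[0,0,-4.0],[0,0,0],0.4]
  ],
  "force": 40
}}

```text
t: 8.3
eef_pos: [0.5373, -0.0619, 0.2464]
tool_rot: [-0.13, 0.991, 0.026, -0.001]
contact_force: [1.2, 1.2, -0.9]
gripper_width: 0.698
```

```bash
python3 - <<'E'
from plan import *
o=get_obs();print(o['contact_force'],o['gripper_width'],cur()[0],np.round(o['q'],2))
c=read_camera('top');s=read_camera('side')
cv2.imwrite('pics/s6c.png',cv2.resize(s['color'][205:305,300:380,::-1],None,fx=6,fy=6,interpolation=cv2.INTER_CUBIC))
cv2.imwrite('pics/t6c.png',cv2.resize(c['color'][200:280,270:390,::-1],None,fx=6.6,fy=6.6,interpolation=cv2.INTER_CUBIC))
E
```

```text
[ 1.2232923   1.18130133 -0.87369102] 0.6982718612494903 [ 0.53734316 -0.06188735  0.24642691] [ 0.52  0.4  -0.5   1.88 -0.09  0.93  0.16]
```

View pics/s6c.png

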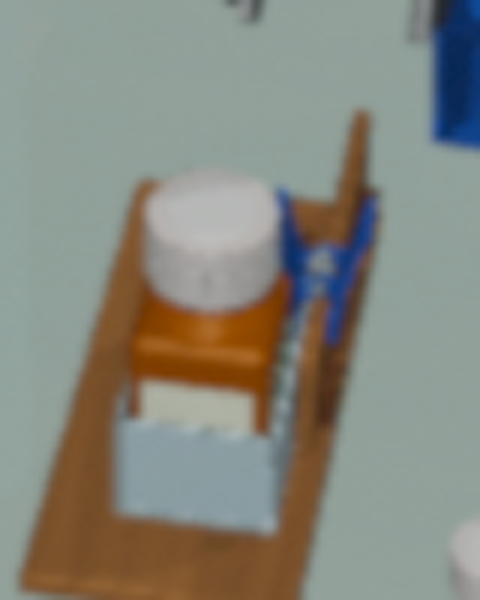

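View pics/t6c.png

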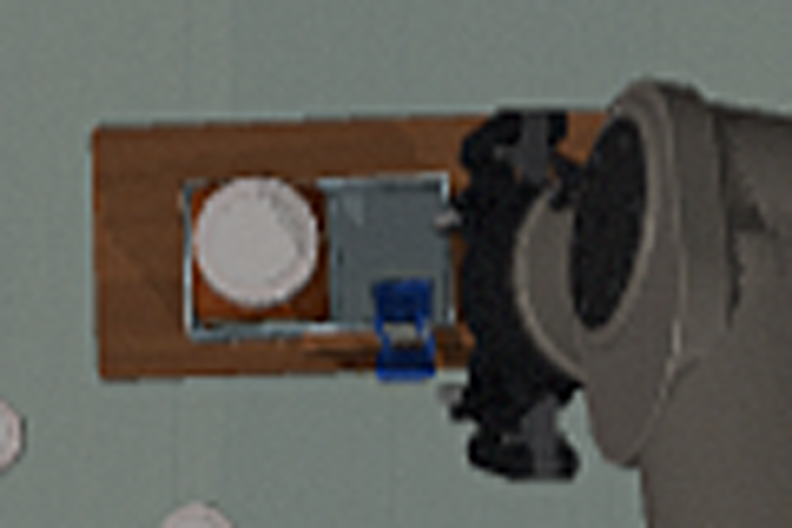

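```bash
python3 - <<'E'
from plan import *
c=read_camera('top');s=read_camera('side')
def inv(W):
    d=np.array(W)[:,:2]-P[:2]; cc,ss=np.cos(P[2]),np.sin(P[2]); return np.stack([d[:,0]*cc+d[:,1]*ss,-d[:,0]*ss+d[:,1]*cc],1).round(4)
I=c['color'][238:262,320:342].astype(int); m=(I[:,:,2]-I[:,:,0]>40)&(I[:,:,2]-I[:,:,1]>30)
print(m.sum(0)); y,x=np.where(m); print(y.min()+238,y.max()+238,x.min()+320,x.max()+320)
print('clip ends',inv(at_z(c,[[242,x.min()+320-.5],[242,x.max()+320.5],[257,x.min()+320-.5],[257,x.max()+320.5]],.105)))
# cap circle top view
G=cv2.cvtColor(c['color'],cv2.COLOR_RGB2HSV); w=(G[:,:,1]<60)&(G[:,:,2]>130); w=w[215:255,290:325]
n,l,st,ce=cv2.connectedComponentsWithStats(w.astype(np.uint8)); k=1+np.argmax(st[1:,4]); print(st[k],ce[k])
(cx,cy),r=cv2.minEnclosingCircle(np.argwhere(l==k)[:,::-1].astype(np.float32)); print(cx+290,cy+215,r)
print('cap',inv(at_z(c,[[ce[k][1]+215,ce[k][0]+290]],.147)),at_z(c,[[ce[k][1]+215,ce[k][0]+290]],.147))
for n in('side','top'):
  cam=s if n=='side' else c
  for R in silhouettes(n,'cap')[:3]:
    yy,xx=np.where(R['mask']); print(n,R['mask'].sum(),yy.min(),yy.max(),xx.min(),xx.max(),yy.mean(),xx.mean())
B=stand2w(P,[[-.0395+.032,.0482,.1325]])[0]; print('model cap',B,proj(c,B),proj(s,B))
for n in('side','top'):
  for q in('cap_center','clip_spot'): print(n,q,[(np.round(r['pixel'],1).tolist(),round(r['conf'],2)) for r in look_for(n,q)])
print(get_obs()['t'])
E
```

```text
[ 0  0  0  0  0  0  0 11 11  8  9  7  7 10  9  4  0  0  0  0  0  0]
242 257 327 335
clip ends [[-0.0221  0.0046]
 [-0.0228 -0.0196]
 [-0.0624  0.0058]
 [-0.0631 -0.0184]]
[  9  12  19  19 264] [18.21590909 21.12121212]
308.23295402526855 235.94318199157715 9.361565589904785
cap [[-0.0084  0.0524]] [[0.56528462 0.03636085 0.147     ]]
side 457 233 256 324 346 244.30634573304158 335.09190371991247
side 234 316 333 348 363 324.6709401709402 355.6025641025641
side 202 291 307 375 390 299.2475247524753 382.34653465346537
top 304 227 245 299 318 235.98684210526315 308.55592105263156
top 129 259 271 261 273 265.1937984496124 267.13953488372096
top 888 147 180 270 313 163.3096846846847 291.59234234234236
model cap [0.56638554 0.03221989 0.1325    ] [[236.19353819 309.92579312]] [[243.45711382 334.64650532]]
side cap_center [([242.7, 335.6], 0.8), ([324.6, 352.5], 0.64), ([299.5, 379.5], 0.61)]
side clip_spot [([283.9, 332.3], 0.6)]
top cap_center [([285.4, 300.0], 0.64), ([262.3, 270.7], 0.45)]
top clip_spot [([234.6, 325.7], 0.83)]
8.8
```

```bash
python3 - <<'E'
from plan import *
a=pose([-.008,.0522,.192],-85,0)
print(a[0],delta(cur(),a)); b=pose([-.008,.0522,.138],-85,0); print(delta(a,b))
E
```

```text
[0.56566839 0.03618671 0.246     ] (array([ 1.414, -3.705,  0.879]), array([-1.211,  1.118,  8.447]))
(array([0.  , 0.  , 2.16]), array([0., 0., 0.]))
```

Request:
{"op": "apply_moves", "data": {
  "moves": [
    [[0.7,-1.8,0.2],[-1.21,1.12,8.45],0.7],
    [[1.41,-3.7,0.88],[-1.21,1.12,8.45],0.7],
    [[1.41,-3.7,0.88],[-1.21,1.12,8.45],0.7],
    [[1.41,-3.7,0.88],[-1.21,1.12,8.45],0.7],
    [[1.41,-3.7,0.88],[-1.21,1.12,8.45],0.7],
    [[1.41,-3.7,0.88],[-1.21,1.12,8.45],0.7],
    [[1.41,-3.7,0.88],[-1.21,1.12,8.45],0.7],
    [[1.41,-3.7,0.88],[-1.21,1.12,8.45],0.7],
    [[1.41,-3.7,0.88],[-1.21,1.12,8.45],0.7],
    [[1.41,-3.7,0.88],[-1.21,1.12,8.45],0.7]
  ]
}}

```text
t: 10.05
eef_pos: [0.5657, 0.036, 0.2463]
tool_rot: [-0.0, 0.756, -0.654, 0.0]
contact_force: [-0.4, -0.1, -0.9]
gripper_width: 0.856
```

```bash
python3 - <<'E'
from plan import *
o=get_obs();print(o['contact_force'],o['gripper_width'],cur()[0],np.round(o['q'],2))
print(delta(cur(),pose([-.008,.0522,.138],-85,0)))
c=read_camera('top');s=read_camera('side')
cv2.imwrite('pics/s7c.png',cv2.resize(s['color'][170:290,285:385,::-1],None,fx=5,fy=5,interpolation=cv2.INTER_CUBIC))
cv2.imwrite('pics/t7c.png',cv2.resize(c['color'][200:280,270:390,::-1],None,fx=6.6,fy=6.6,interpolation=cv2.INTER_CUBIC))
E
```

```text
[-0.40898684 -0.13046125 -0.9052462 ] 0.8558603117267554 [0.56572952 0.03595218 0.24625629] [-0.09  0.37 -0.1   1.87  0.05  0.91 -1.64]
(array([-0.01 ,  0.004,  2.17 ]), array([-0.006, -0.001,  0.014]))
```

View pics/s7c.png

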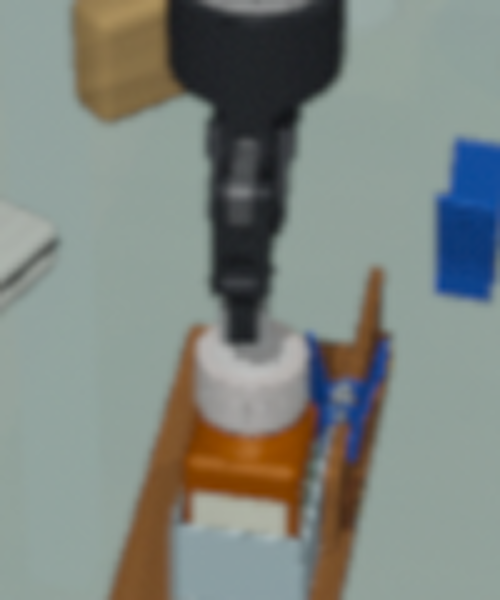

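View pics/t7c.png

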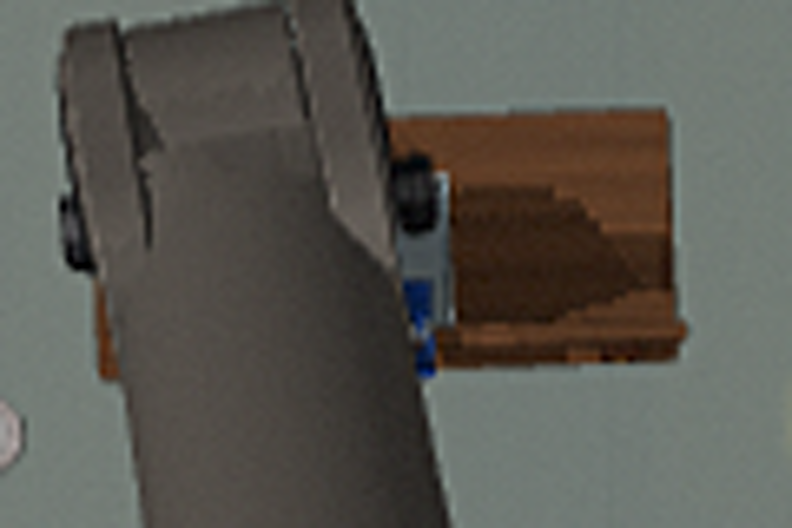

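Request:
{"op": "apply_moves", "data": {
  "moves": [
    [[0,0,1.0],[0,0,0],0.7],
    [[0,0,2.16],[0,0,0],0.7],
    [[0,0,2.16],[0,0,0],0.7],
    [[0,0,2.16],[0,0,0],0.5],
    [[0,0,2.16],[0,0,0],-1],
    [[0,0,2.16],[0,0,0],-1],
    [[0,0,2.16],[0,0,0],-1],
    [[0,0,2.16],[0,0,0],-1],
    [[0,0,2.16],[0,0,0],-1]
  ],
  "force": 80
}}

```text
t: 11.28
eef_pos: [0.5665, 0.0361, 0.1929]
tool_rot: [-0.001, 0.755, -0.656, 0.001]
contact_force: [1.9, 1.7, 5.2]
gripper_width: 0.559
```

```bash
python3 - <<'E'
from plan import *
o=get_obs();print(o['contact_force'],o['torque'],o['gripper_width'],cur()[0])
s=read_camera('side')
cv2.imwrite('pics/s8c.png',cv2.resize(s['color'][190:290,290:380,::-1],None,fx=6,fy=6,interpolation=cv2.INTER_CUBIC))
E
```

```text
[1.85015189 1.70628364 5.16148831] [ 0.19907292 -0.25101877  0.01968863] 0.5590838617184288 [0.56648072 0.03611404 0.19292002]
```

View pics/s8c.png

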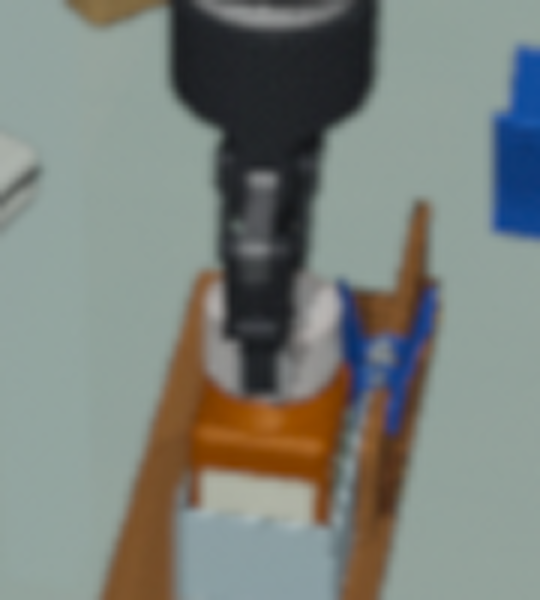

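Request:
{"op": "apply_moves", "data": {
  "moves": [
    [[0,0,0.12],[0,0,0],-1],
    [[0,0,0.24],[0,0,0],-1],
    [[0,0,0.3],[0,0,0],-1],
    [[0,0,0.3],[0,0,0],-1]
  ],
  "force": 80
}}

```text
t: 11.82
eef_pos: [0.5675, 0.0363, 0.1895]
tool_rot: [-0.002, 0.755, -0.656, 0.002]
contact_force: [-9.6, 1.1, 37.5]
gripper_width: 0.56
```

Request:
{"op": "apply_moves", "data": {
  "moves": [
    [[0,0,-0.06],[0,0,0],-1],
    [[0,0,-0.06],[0,0,-0.7],-1],
    [[0,0,-0.06],[0,0,-1.4],-1],
    [[0,0,-0.06],[0,0,-2.0],-1],
    [[0,0,-0.06],[0,0,-2.0],-1]
  ],
  "force": 100
}}

```text
t: 12.45
eef_pos: [0.5678, 0.0364, 0.1896]
tool_rot: [-0.002, 0.858, -0.514, 0.003]
contact_force: [-3.2, 1.6, 24.0]
gripper_width: 0.554
```

```bash
python3 - <<'E'
from plan import *
o=get_obs();print(o['contact_force'],o['torque'],o['gripper_width'],cur()[0])
s=read_camera('side')
cv2.imwrite('pics/s9c.png',cv2.resize(s['color'][190:290,290:380,::-1],None,fx=6,fy=6,interpolation=cv2.INTER_CUBIC))
E
```

```text
[-3.15645608  1.64672511 24.00625835] [0.20312395 0.7261541  0.11713652] 0.554246091687572 [0.56777438 0.03643941 0.18957419]
```

View pics/s9c.png

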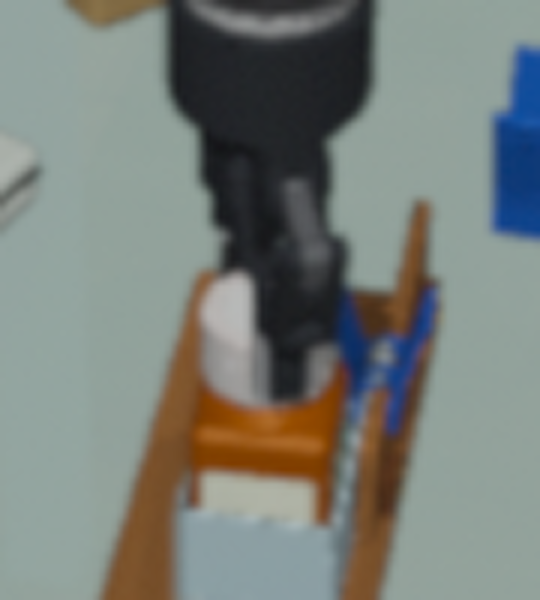

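Request:
{"op": "apply_moves", "data": {
  "moves": [
    [[0,0,0],[0,0,-0.7],-1],
    [[0,0,0],[0,0,-1.4],-1],
    [[0,0,0],[0,0,-2.1],-1],
    [[0,0,0],[0,0,-2.8],-1],
    [[0,0,0],[0,0,-3.5],-1],
    [[0,0,0],[0,0,-4.2],-1],
    [[0,0,0],[0,0,-4.2],-1]
  ],
  "force": 100
}}

```text
t: 13.38
eef_pos: [0.5674, 0.0371, 0.1896]
tool_rot: [-0.001, 0.985, -0.172, 0.003]
contact_force: [-4.7, 2.4, 25.5]
gripper_width: 0.549
```

```bash
python3 - <<'E'
from plan import *
o=get_obs();print(o['contact_force'],o['torque'],o['gripper_width'],cur()[0],np.degrees(Rn.from_matrix(cur()[1]).as_euler('ZYX')))
s=read_camera('side');c=read_camera('top')
cv2.imwrite('pics/s10c.png',cv2.resize(s['color'][190:290,290:380,::-1],None,fx=6,fy=6,interpolation=cv2.INTER_CUBIC))
cv2.imwrite('pics/t10c.png',cv2.resize(c['color'][200:280,270:390,::-1],None,fx=6.6,fy=6.6,interpolation=cv2.INTER_CUBIC))
E
```

```text
[-4.67830879  2.43704854 25.53576164] [0.45329659 1.0213733  0.04757008] 0.5485978352834461 [0.56742141 0.03705477 0.18956778] [ -19.82275115   -0.28001795 -179.84426336]
```

View pics/s10c.png

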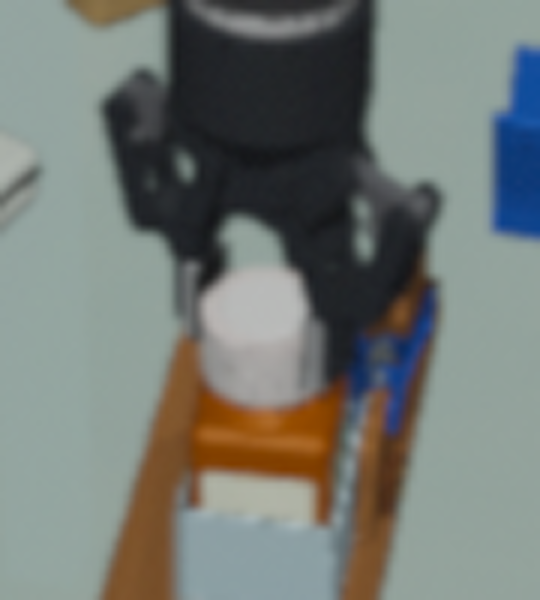

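View pics/t10c.png

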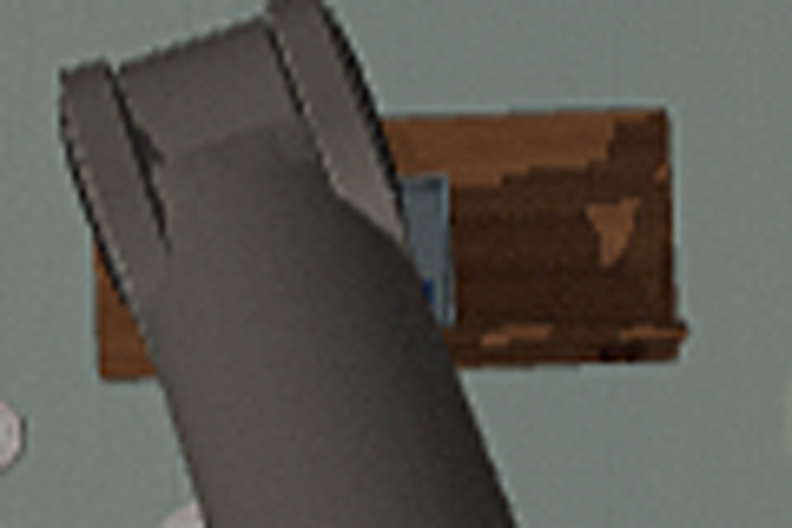

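Request:
{"op": "apply_moves", "data": {
  "moves": [
    [[0,0,-0.15],[0,0,0],-1],
    [[0,0,-0.3],[0,0,0],-1],
    [[0,0,-0.4],[0,0,0],-1],
    [[0,0,-0.4],[0,0,0],-1]
  ],
  "force": 100
}}

```text
t: 13.98
eef_pos: [0.5657, 0.0358, 0.1962]
tool_rot: [0.0, 0.985, -0.173, 0.0]
contact_force: [1.7, 1.6, 2.8]
gripper_width: 0.551
```

Request:
{"op": "apply_moves", "data": {
  "moves": [
    [[0,0,-0.12],[0,0,0],-1],
    [[0,0,-0.24],[0,0,0],-1],
    [[0,0,-0.36],[0,0,0],-1],
    [[0,0,-0.36],[0,0,0],-1]
  ],
  "force": 100
}}

```text
t: 14.48
eef_pos: [0.5656, 0.0355, 0.2055]
tool_rot: [0.0, 0.985, -0.173, 0.0]
contact_force: [-0.6, -0.7, -0.0]
gripper_width: 0.554
```

```bash
python3 - <<'E'
from plan import *
o=get_obs();print(o['contact_force'],o['torque'],o['gripper_width'],cur()[0])
s=read_camera('side')
cv2.imwrite('pics/s11c.png',cv2.resize(s['color'][190:290,290:380,::-1],None,fx=6,fy=6,interpolation=cv2.INTER_CUBIC))
E
```

```text
[-0.61130881 -0.7091485  -0.02428172] [-0.00432094  0.02637799  0.00826892] 0.554059863078125 [0.56564547 0.03550128 0.20549442]
```

View pics/s11c.png

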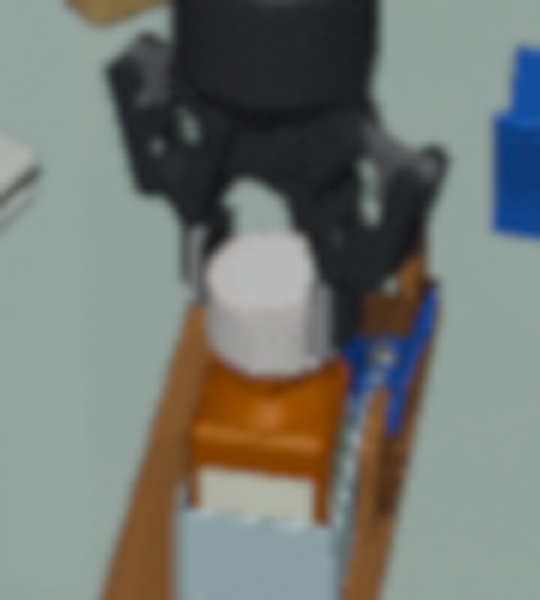

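Request:
{"op": "apply_moves", "data": {
  "moves": [
    [[0,0,-0.5],[0,0,0],-1],
    [[0,0,-1.0],[0,0,0],-1],
    [[0,0,-1.5],[0,0,0],-1],
    [[0,0,-1.96],[0,0,0],-1],
    [[0,0,-1.96],[0,0,0],-1],
    [[0,0,-1.96],[0,0,0],-1],
    [[0,0,-1.96],[0,0,0],-1]
  ],
  "force": 100
}}

```text
t: 15.4
eef_pos: [0.5654, 0.0358, 0.2538]
tool_rot: [0.0, 0.985, -0.173, 0.0]
contact_force: [0.3, 0.4, -0.5]
gripper_width: 0.551
```

```bash
python3 - <<'E'
from plan import *
o=get_obs();print(o['t'],o['contact_force'],o['gripper_width'],cur()[0])
s=read_camera('side');c=read_camera('top')
cv2.imwrite('pics/s12c.png',cv2.resize(s['color'][170:300,280:390,::-1],None,fx=4.6,fy=4.6,interpolation=cv2.INTER_CUBIC))
save(c,'t12.png')
for i in silhouettes('side','cap')[:3]:
    yy,xx=np.where(i['mask']);print(i['conf'],yy.min(),yy.max(),xx.min(),xx.max())
B=np.array(cur()[0]); 
for z in(.177,.1914,.206): print(proj(s,[B[0],B[1],z]))
E
```

```text
15.4 [ 0.29916343  0.39677679 -0.48476897] 0.5507834278126305 [0.56544019 0.03580718 0.25383419]
0.68 315 333 347 363
0.66 291 307 375 389
0.56 212 236 325 344
[[229.29636649 334.8331705 ]]
[[224.22963836 334.90648703]]
[[219.01712462 334.98191311]]
```

View pics/s12c.png

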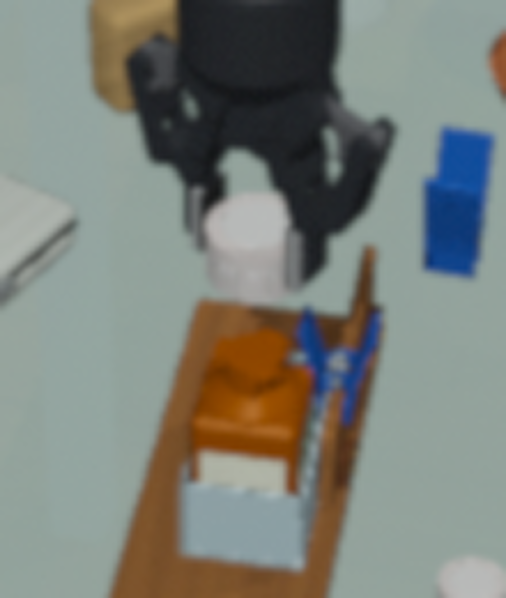

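View pics/t12.png

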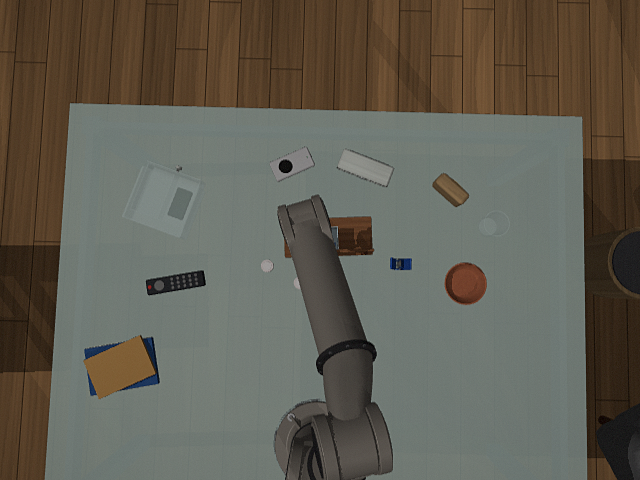

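```bash
python3 -c "
from station import *
print(hand_in())"
```

```text
the job is handed in; nothing more can be done
None
```

The bottle is open and the job is handed in at about 15.5 s of the 43 s allowed. The gripper is still holding the cap above the bottle.

**What I did:**
- I squeezed the blue clip off the free end of the board and moved it about 80 mm. It closed over the board and the case wall together at the empty compartment.
- I pressed the cap down to its stop, with at most about 38 N on the tool and about 25 N while turning.
- I turned the cap 62° anticlockwise and lifted it straight off.

**Last checks:**
- **Cap:** in the last side picture it is upright in the gripper. Its lower rim is about 5 cm above the bottle mouth, and the tool reads almost no outside force.
- **Clip, case and bottle:** the clip is still astride the board and wall, and the bottle stands in the unmoved case.
- **Bystanders:** the last top picture shows the loose items around the stand where they started. The arm covers part of the area near the robot.

**What was off or disagreed:**
- **Clip position:** it sits about 4 mm to the -y side of the middle of the empty compartment, though still within it. I left it there.
- **Cameras:** the two put the stand about 3 mm apart along y, so I used a value in between.
- **Divider position:** the stated 11.75 mm did not fit the compartment sizes given. The cap position I measured agreed with the compartment sizes, so I used that.

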